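Clip a tool holder onto the rack's track and close up the end stop

ROBOT

A 6-joint arm with a two-finger parallel gripper is mounted at the origin on the work surface. World frame = base frame: x ahead of the robot, y to its left, z up, the work surface at z = 0. Lengths are in m, angles in rad, forces in N, time in s.
With the tool pointing down it reaches from about 0.35 to 0.975 m from the base axis. Payload 4.9 kg.
Tool frame: the origin (TCP) lies on the front face of the gripper's body, between the roots of the fingers; the fingertips stand ctrl.finger_overhang ahead of it and the grasp point (between the pads) lies 54 mm ahead of it (ctrl.finger_overhang is the distance from the TCP to the fingertips, in m); z points along the fingers, y is the line along which they close (so a half turn about z gives the same grasp; the last joint's range is limited). The gripper opens to 85 mm and grips with 20 to 120 N. Pads are 22 mm wide; open, the fingers measure 114 mm over their backs; the gripper's body (76 mm by 85 mm) begins 54 mm behind the grasp point. The pads swing forward as they close: fully open they stand 13 mm farther back than shut.
Start: joints at [1.152, 0.053, 1.613, -0, 1.476, -0.119], TCP at [0.185, 0.597, 0.304] pointing down, gripper open.
Joint ranges: [-3.01, 3.01], [-1.01, 2.22], [0.06, 2.58], [-1.02, 4.17], [0.09, 2.62], [-3.14, 3.14]. Speed limits (rad/s): [2.57, 2.57, 3.14, 3.14, 3.14, 3.14].

INTERFACE

Orientations are given as a rotation vector (axis times angle).
In Python, from station import ctrl, vision gives the robot as it stands. The module is installed in compiled form; this text tells all that it offers.
- The arm moves only by the tool drive_tool, never from a script. Its argument "rows" is a list of rows, each a list of 2 entries, a list of its own where there are three numbers: the shift along the tool's x, y, z in m, then the turn about the tool's z in rad. A call has 1 to 10 rows; each row shifts and turns the commanded pose from where the row before left it, along the tool's axes as they then stand; what a row does not reach is not made up. A row lasts 1/10 s, in which the tool goes at most 50 mm and 8.59 degrees, less where a joint would pass 70% of its speed; a pose out of reach is approached as far as the arm can. A call with a gripper value outside its range is refused whole. "jaw" is the closure, from 0 (fully open) to 1 (shut), set as the call begins (left out, the last holds). The fingers move at their own pace and stop on an object; "grip_force" is the grip in N (left out, the last holds). Time passes only in rows, so rows that do not move let the fingers close. It gives the time, the measured TCP pose, the force, the opening and the grip force at its end, in the units of the state.
- ctrl.get_obs(): the state, without advancing time (a new reading comes with each control period).
- vision.get_image(name): name is "scene" or "top"; returns a dict with "image" (480x640x3 uint8, blue, green, red), "vertical_fov" (degrees; the focal length in pixels is half the picture's height over the tangent of half this angle, whatever the lens; pixels are square), "cx", "cy" (the principal point, pixels), "R" (3x3) and "t" (3): a world point X has camera coordinates R X + t. Camera axes: x right, y down, z forward; pixel columns grow to the right and rows downward; lengths in m; the calibration is good to about 2 mm. A picture is of the moment at which its call begins. There is no depth.
- ctrl.finish_job(): hands the job in; it is judged then, once.
The state is a dict: "t": time; "q": joint angles; "dq": joint speeds; "effort": joint torques, N m; "tool_pos": TCP position; "tool_rot": TCP orientation; "contact_force": force on the tool from outside, world axes, zero at the start; "wrist_torque": the same for the moment, N m; "opening": finger opening in m; "grip_force": force on a finger pad.
Only numpy, scipy, OpenCV 4.12 (cv2) and the standard library are available. Lean on these libraries where they do the work, as an engineer would, in place of code of your own. Each camera call takes 0.05 s, during which the arm holds its last target. There are 200 camera calls.

TASK

Clip the loose tool holder onto the sloping track, between the holder already mounted there and the sliding end stop: hook its top lip over the track's upper edge with the foot held up, then tilt the foot down until it snaps in behind the sprung roller. Then slide the end stop along the track until the new holder stands close up between the mounted holder and the stop with no gaps, let go, and leave the wrench, screwdriver, tray, grinding disc and drill chuck around the rack where they lie.

Things in the scene. Friction and masses are not known exactly. Their poses are not given: they have to be found in the camera images.
- holder_post (a point): Centre of the loose grey plastic holder's post (0.15 to 0.31 kg in all), 50 mm above its underside; it stands level on the bench. x towards the hook end, y across, z up. Post 28 (x) by 40 (y) by 40 mm (z), with 10 mm ears on top at its two y edges, on a base plate x -46 to +47 mm, 50 mm wide, 12 mm thick, its top 20 mm below this point.
- holder_hook (a point): Point in the loose holder's hook slot, at x +37.5, z -34.5 mm from holder_post (same axes). Below the plate's +x end a wall (inner face x +40) drops 18 mm and bears a lip 8 mm long pointing to -x. The slot between lip and plate opens to -x: 11.5 mm high at the mouth, about 8 mm at its root. Hooked, the centre line of the track's round edge lies here.
- holder_toe (a point): Tip of the loose holder's toe, at x -56, z -47 mm from holder_post (same axes). A leg (x -46 to -38) drops 18 mm from the plate's -x end; the toe, 6 mm thick with a rounded tip, sticks out from it to -x, level with the underside.
- track (a point): Middle of the 340 mm long steel track on the fixed rack, a plywood board 195 by 360 mm sloping 35 deg, facing up and towards the robot. x up the slope, y along the track (robot's left), z square out of the slope. A snapped-in holder has its axes parallel to these, holder_post at x 0 (up to 2.5 mm higher up the slope), z +55 mm: its foot sits at z +5 between a 7 mm high rib and the roller.
- track_edge (a point): Centre line of the track's rounded upper edge (radius 2.5 mm), mid-length, at x +37.5, z +20.5 mm from track (same axes). It ends the flange, a strip 5 mm thick that reaches 30 mm down the slope from the edge and is open behind for 22 mm, with 21 mm between it and the board.
- catch (a joint): Sprung roller along the track's lower side, 8 mm thick, its axis at x -55.5, z +16 mm from track. Value: how far it is pushed down the slope (m), 0 at rest, at most 0.007. The toe pushes it aside 4.5 mm on its way down (about 10 N on the foot); it springs back over the toe to 0 once the foot is fully down.
- mate_post (a point): Centre of the post of the holder already mounted towards the left (+y) end of the track: fixed, of the loose one's size, axes as track's. Its side face is 25 mm from here along y. A steel chisel, 12 mm thick, lies in its ears from 65 mm below to 100 mm up the slope from here, its top 32 mm out.
- stop_post (a point): Centre of the post of the sliding aluminium end stop towards the right (-y) end of the track, axes as track's. Post 28 (x) by 20 (y) by 40 mm (z) on a base 93 (x) by 30 mm (y), its top 20 mm below this point; the base's side face is 15 mm from here along y. It slides along y with about 2 N of friction and stays where it is left.
- stop (a joint): Travel of the end stop along track +y, in m: 0 at the right end, 0.24 at most.
- wrench: Steel wrench 150 mm long lying on the bench in front of the rack (bystander).
- screwdriver: Screwdriver 160 mm long lying on the bench in front of the rack (bystander).
- tray: Black open tray 110 by 80 by 35 mm with four compartments, standing on the bench beside the rack, on the other side from the loose holder (bystander). Origin: centre of its underside.
- disc: Grinding disc 115 mm across, 7 mm thick, lying beside the rack (bystander).
- chuck: Steel drill chuck 42 mm across, 60 mm high, standing beside the rack (bystander).
Not all that is in view belongs to the job. Leave any blue or green look-alike of the part that bears holder_post alone.

How it is judged:
By the outcome, as a careful person would: the job done as asked, in the order asked, and still so for the second after the job is handed in, with the robot touching nothing.
It also fails if it takes over 64 s, if anything falls off the work surface, if the arm or the gripper's body presses on something with over 40 N, if the wrist force passes 120 N, or if a joint passes its speed limit or range.

## Working session

There is one attempt and no reset: what is moved stays moved. The work goes in short steps, Python scripts to look and compute and a tool call to move; the robot and the scene stay as the last step left them, time stands still between calls to the robot, and variables do not carry over. Pictures are saved under pics/ and viewed, at most 10 in all, crops included, and the job is handed in when it is done.

Besides the shell and the picture viewer there is one more tool, called after "Emit:" as a command line: name --argument value ..., lists and objects as JSON in quotes. drive_tool: Moves the arm, as the interface text tells. Its arguments: {"type":"object","properties":{"rows":{"type":"array","items":{"type":"array"}},"jaw":{"type":"number"},"grip_force":{"type":"number"}},"required":["rows"]}

```bash
mkdir -p pics
python3 - <<'E'
from station import ctrl, vision
import cv2,pickle
o=ctrl.get_obs(); print({k:o[k] for k in('t','tool_pos','tool_rot','opening','contact_force')},ctrl.finger_overhang)
for n in('scene','top'):
    d=vision.get_image(n); cv2.imwrite(f'pics/{n}0.png',d['image']); pickle.dump(d,open(f'{n}0.pkl','wb')); print(n,d['vertical_fov'],d['cx'],d['cy'],d['R'],d['t'])
E
```

```text
{'t': 0.0, 'tool_pos': array([0.18437929, 0.59667959, 0.30265594]), 'tool_rot': array([-0.46910739, -3.10580123,  0.00316445]), 'opening': 0.08553540341271884, 'contact_force': array([ 0.54007868, -0.89170911, -0.09448373])} 0.0726
scene 53.1643013519536 312.61813238352516 233.8413205808803 [[-8.37487290e-02  9.96486894e-01  1.45134803e-04]
 [ 7.59696080e-01  6.39421372e-02 -6.47126935e-01]
 [-6.44862789e-01 -5.40857999e-02 -7.62382259e-01]] [-0.02179262 -0.27344799  1.48926177]
top 54.643650056572106 320.2896720118069 236.94795233385847 [[-0.01235191 -0.9998351  -0.01331195]
 [-0.99611463  0.01346469 -0.08703072]
 [ 0.08719561  0.01218524 -0.99611668]] [0.0928322  0.47766609 1.18520899]
```

View pics/scene0.png

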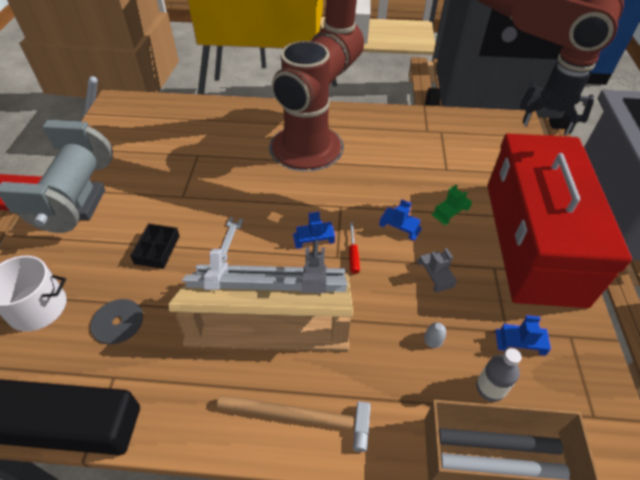

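View pics/top0.png

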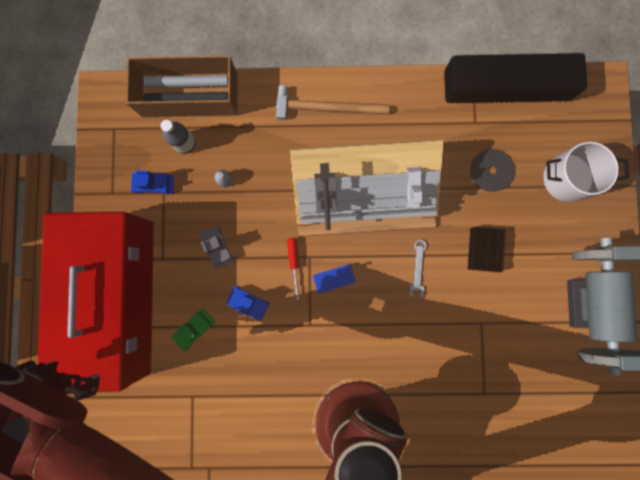

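The grey holder stands at top (215,246) and scene (438,268). The look-alikes are blue at top (152,182), (247,303) and (334,278), and green at (193,330), so only the grey one fits. I'll confirm it in an enlarged crop.

Run:
```python
import cv2,numpy as np
t=cv2.imread('pics/top0.png');s=cv2.imread('pics/scene0.png')
def crop(im,x,y,w,h,k,step=10):
    c=cv2.resize(im[y:y+h,x:x+w],None,fx=k,fy=k,interpolation=cv2.INTER_CUBIC)
    for u in range(x-x%step+step,x+w,step):
        cv2.line(c,(int((u-x+.5)*k),0),(int((u-x+.5)*k),6),(0,0,255),1); cv2.putText(c,str(u),(int((u-x+.5)*k)-10,16),0,.35,(0,255,255),1)
    for v in range(y-y%step+step,y+h,step):
        cv2.line(c,(0,int((v-y+.5)*k)),(6,int((v-y+.5)*k)),(0,0,255),1); cv2.putText(c,str(v),(8,int((v-y+.5)*k)+4),0,.35,(0,255,255),1)
    return c
cv2.imwrite('pics/hold.png',np.hstack([crop(t,190,215,50,60,8),crop(s,412,240,50,60,8)]))
cv2.imwrite('pics/rackt.png',crop(t,285,135,160,100,5))
cv2.imwrite('pics/racks.png',crop(s,165,210,200,150,4))
```

```text
(no output)
```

View pics/hold.png

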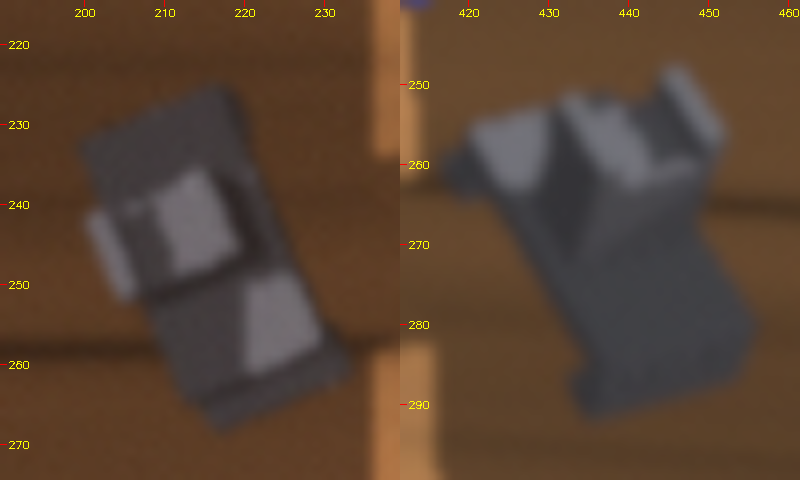

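View pics/rackt.png

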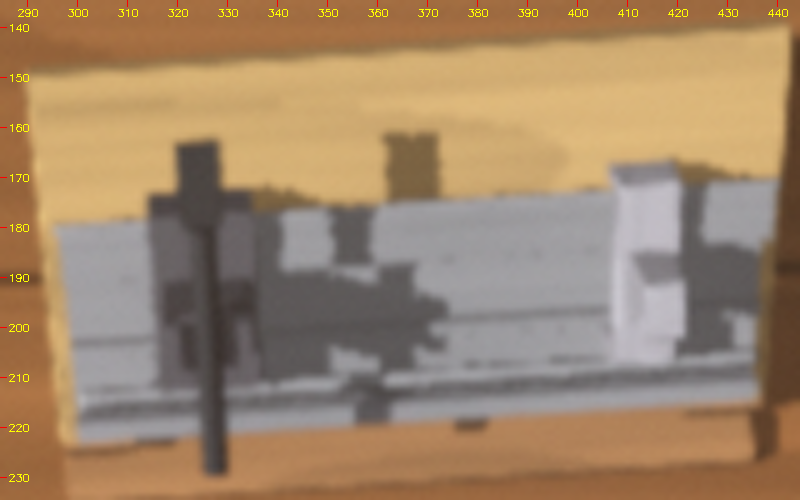

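View pics/racks.png

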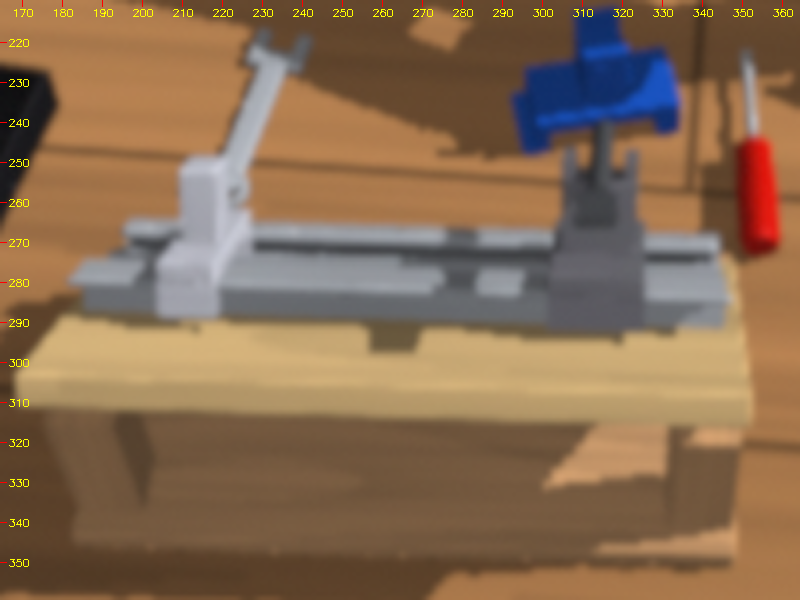

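The only grey holder is at top (215,246). It has the ears, a toe end towards the robot at (225,264) and its hook end at (208,229). The mounted holder with its chisel is at top (325,192) and the stop at (413,190). Next I fit the models to these corners.

```bash
cat > h.py <<'E'
import numpy as np,pickle
from scipy.spatial.transform import Rotation as Ro
from scipy.optimize import least_squares
def proj(d,X):
    c=d['R']@np.asarray(X)+d['t']; f=240/np.tan(np.radians(d['vertical_fov']/2))
    return np.array([d['cx']+f*c[0]/c[2],d['cy']+f*c[1]/c[2]])
def load(s='0'): return {n[0]:pickle.load(open(f'{n}{s}.pkl','rb')) for n in('top','scene')}
def Rt(yaw,p=35): return Ro.from_euler('z',yaw).as_matrix()@Ro.from_euler('y',-p,degrees=True).as_matrix()
E
python3 - <<'E'
from h import *
D=load()
H=[('t',(47,25,-20),(199.5,233)),('t',(47,-25,-20),(217.2,225.1)),('t',(-46,-25,-20),(229.8,257.4)),('t',(-46,25,-20),(212.6,264.5)),
('s',(-14,20,30),(447.8,248.2)),('s',(14,20,30),(452.1,255.1)),('s',(47,25,-50),(454,287)),('s',(47,-25,-50),(435.9,292))]
def f(p):return np.concatenate([proj(D[c],[p[0],p[1],.05]+Ro.from_euler('z',p[2]).as_matrix()@np.array(X)/1e3)-u for c,X,u in H])
r=least_squares(f,[.5,.3,.4],loss='soft_l1');print('holder',r.x,np.degrees(r.x[2]));print(f(r.x).reshape(-1,2).round(1))
# rack: x,y,z,yaw, ym, ys
K=[('t',0,(39,170,22.5),(295.5,179.5)),('t',0,(39,-170,22.5),(440,170.5)),('s',0,(39,-170,22),(181.7,280.5)),('s',0,(39,170,22),(348,285.5)),
('t',1,(47,25,35),(314.2,173.2)),('t',1,(47,-25,35),(335,172.2)),('t',1,(-46,25,35),(316.2,212.2)),('t',1,(-46,-25,35),(337,210.6)),
('s',1,(47,25,5),(325.7,292)),('s',1,(47,-25,5),(301.7,291.5)),('s',2,(47,-15,5),(204.2,288.5)),('s',2,(47,15,5),(219.5,289))]
def g(p):
    R=Rt(p[3]);o=[]
    for c,k,X,u in K:
        X=np.array(X,float); X[1]+=1e3*(0,p[4],p[5])[k]; o.append(proj(D[c],p[:3]+R@X/1e3)-u)
    return np.concatenate(o)
r=least_squares(g,[.65,0,.1,.06,.1,-.1],loss='soft_l1');print('rack',r.x,np.degrees(r.x[3]));print(g(r.x).reshape(-1,2).round(1))
p=r.x; print('edge',p[:3]+Rt(p[3])@[.0375,0,.0205],'mate',p[:3]+Rt(p[3])@[0,p[4],.055],'stop',p[:3]+Rt(p[3])@[0,p[5],.055])
E
```

```text
holder [0.46010845 0.36086264 0.40676578] 23.305962462216367
[[-1.2 -0.3]
 [-1.2 -0.2]
 [ 0.2  0.2]
 [-0.4  1. ]
 [-1.4 -0.5]
 [ 0.3  1.6]
 [-0.4 -0.1]
 [-1.   0.5]]
rack [ 0.59596095 -0.02738359  0.10594698  0.04596246  0.10070594 -0.10599184] 2.6334551001389928
[[-0.7 -1.2]
 [-0.7 -0.9]
 [-0.2 -1.6]
 [-1.  -1.4]
 [-0.7  2.9]
 [-0.   2.6]
 [-0.3 -0.4]
 [-0.5 -0. ]
 [-0.6  0.7]
 [-1.2  0.4]
 [ 0.4  0.3]
 [-0.4  0.3]]
edge [ 0.61490082 -0.02651245  0.14424871] mate [0.5598205  0.07176654 0.15100034] stop [ 0.5693175  -0.13471294  0.15100034]
```

```bash
cat > fit.py <<'E'
from h import *
import cv2
D=load()
K=[('t',0,(39,170,22.5),(295.5,179.5)),('t',0,(39,-170,22.5),(440,170.5)),('s',0,(39,-170,22),(181.7,280.5)),('s',0,(39,170,22),(348,285.5)),
('t',1,(47,25,35),(314.9,177.1)),('t',1,(47,-25,35),(335,176)),('t',1,(-46,25,35),(316.2,212.2)),('t',1,(-46,-25,35),(337,210.6)),
('s',1,(47,25,5),(325.7,292)),('s',1,(47,-25,5),(301.7,291.5)),('s',2,(47,-15,5),(204.2,288.5)),('s',2,(47,15,5),(219.5,289))]
def g(p):
    R=Rt(p[3]);o=[]
    for c,k,X,u in K:
        X=np.array(X,float); X[1]+=1e3*(0,p[4],p[5])[k]; o.append(proj(D[c],p[:3]+R@X/1e3)-u)
    return np.concatenate(o)
r=least_squares(g,[.65,0,.1,.06,.1,-.1],loss='soft_l1');p=r.x
if __name__=='__main__':
    print('rack',p.round(4),np.degrees(p[3]));print(g(p).reshape(-1,2).round(1).tolist())
    def box(a,b): 
        P=[[(a,b)[i][0],(a,b)[j][1],(a,b)[k][2]] for i in(0,1) for j in(0,1) for k in(0,1)]
        return [(P[m],P[n]) for m in range(8) for n in range(m) if bin(m^n).count('1')==1]
    ym,ys=p[4]*1e3,p[5]*1e3
    L=box((7.5,-170,18),(40,170,23))+box((-46,ym-25,23),(47,ym+25,35))+box((-14,ym-20,35),(14,ym+20,75))+box((-46,ys-15,23),(47,ys+15,35))+box((-14,ys-10,35),(14,ys+10,75))
    W=[(p[:3]+Rt(p[3])@np.array(q)/1e3,p[:3]+Rt(p[3])@np.array(w)/1e3,(0,0,255)) for q,w in L]
    h=np.array([.4601,.3609,.05]);Rh=Ro.from_euler('z',.4068).as_matrix()
    W+=[(h+Rh@np.array(q)/1e3,h+Rh@np.array(w)/1e3,(0,255,0)) for q,w in box((-46,-25,-32),(47,25,-20))+box((-14,-20,-20),(14,20,20))+box((40,-25,-50),(47,25,-32))+box((-56,-25,-50),(-46,25,-44))]
    k=4;out=[]
    for c,(x,y,w,hh) in (('t',(285,150,160,75)),('s',(180,245,180,55)),('t',(190,215,50,60)),('s',(412,240,50,60))):
        im=cv2.resize(D[c]['image'][y:y+hh,x:x+w],None,fx=k,fy=k,interpolation=cv2.INTER_CUBIC)
        for a,b,col in W:
            A,B=[tuple(int(v) for v in ((proj(D[c],q)-[x,y]+.5)*k).round()) for q in(a,b)]
            cv2.line(im,A,B,col,1)
        out.append(im)
    C=np.zeros((540,800,3),np.uint8)
    C[:300,:640]=out[0];C[310:530,:720]=out[1]
    C[0:240,600:800]=out[2];C[245:485,600:800]=out[3]
    cv2.imwrite('pics/ov.png',C)
E
python3 fit.py
```

```text
rack [ 0.5946 -0.0278  0.1038  0.0487  0.1011 -0.1062] 2.789390498993294
[[-0.4, -0.2], [-0.7, -0.3], [-0.0, -1.4], [-1.2, -1.6], [-1.4, -0.1], [-0.0, -0.3], [-0.2, 0.4], [-0.4, 0.8], [-0.6, 0.5], [-1.1, 0.3], [0.4, 0.5], [-0.4, 0.4]]
```

View pics/ov.png

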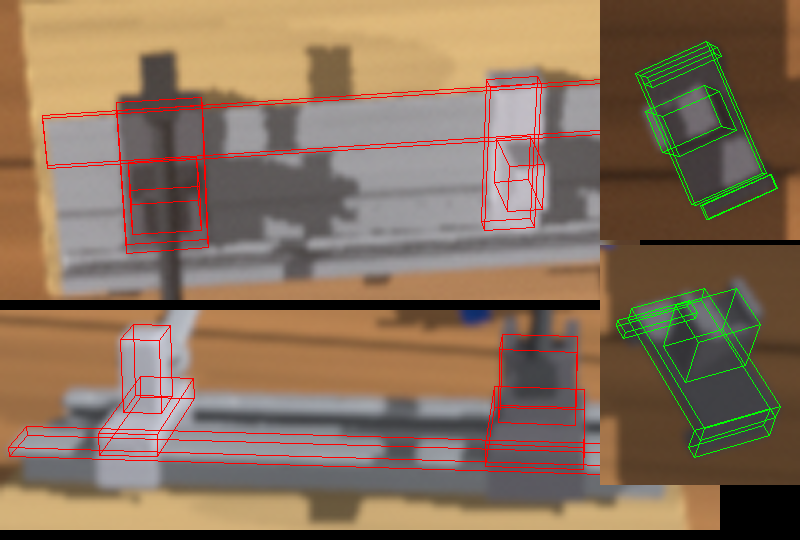

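```bash
cat >> h.py <<'E'
def plan(pos,yaw):
    """delta in current tool axes to bring TCP to pos with tool y parallel to heading yaw+90deg"""
    from station import ctrl
    o=ctrl.get_obs(); R=Ro.from_rotvec(o['tool_rot']).as_matrix()
    ty=np.arctan2(R[1,1],R[0,1]); want=yaw+np.pi/2
    d=(want-ty+np.pi/2)%np.pi-np.pi/2
    print('t',o['t'],'pos',o['tool_pos'].round(4),'F',o['contact_force'].round(1),'open',round(o['opening'],4),'grip',round(o['grip_force'],1),'q6',o['q'][5].round(2))
    dx=np.asarray(pos)-o['tool_pos']
    print('tool x,y in world',R[:,0].round(3),R[:,1].round(3),R[:,2].round(3)); print('shift now',(R.T@dx).round(4),'turn about tool z',round(-d,3))
    R2=R@Ro.from_euler('z',-d).as_matrix(); print('shift after turn',(R2.T@dx).round(4))
E
python3 -c "
from h import *
plan([.4601,.3609,.20],.4068)"
```

```text
t 0.1 pos [0.1844 0.5967 0.3028] F [-0.9 -0.2 -0.5] open 0.0855 grip 0.0 q6 -0.12
tool x,y in world [-0.955  0.295  0.   ] [ 0.295  0.955 -0.002] [-0.001 -0.002 -1.   ]
shift now [-0.333  -0.1437  0.103 ] turn about tool z -0.707
shift after turn [-0.16   -0.3255  0.103 ]
```

Emit:
drive_tool --rows '[[[0,0,-0.045],0],[[-0.01,-0.005,-0.04],0],[[-0.043,-0.018,0],0],[[-0.043,-0.018,0],0],[[-0.043,-0.018,0],0],[[-0.043,-0.018,0],0],[[-0.043,-0.018,0],0],[[-0.043,-0.018,0],0],[[-0.04,-0.018,0],0],[[0,0,0],-0.14]]' --jaw 0 --grip_force 60

```text
t: 1.1
tool_pos: [0.4433, 0.3775, 0.388]
tool_rot: [0.255, 3.131, -0.003]
contact_force: [-1.3, -0.3, 0.0]
opening: 0.0854
grip_force: 0.0
```

Emit:
drive_tool --rows '[[[0,0,0],-0.14],[[0,0,0],-0.14],[[0,0,0],-0.14],[[0,0,0],-0.14],[[0,0,0],0]]'

```text
t: 1.6
tool_pos: [0.44, 0.3809, 0.3882]
tool_rot: [0.624, -3.078, 0.001]
contact_force: [-1.5, 0.9, -0.5]
opening: 0.0858
grip_force: 0.0
```

```bash
python3 -c "
from h import *
plan([.4601,.3609,.20],.4068)"
```

```text
t 1.6 pos [0.44   0.3809 0.3882] F [-1.5  0.9 -0.5] open 0.0858 grip 0.0 q6 -1.39
tool x,y in world [-0.921 -0.389  0.001] [-0.389  0.921 -0.   ] [-0.001 -0.001 -1.   ]
shift now [-0.0109 -0.0262  0.1882] turn about tool z -0.007
shift after turn [-0.0108 -0.0263  0.1882]
```

Emit:
drive_tool --rows '[[[-0.011,-0.026,0.035],-0.007],[[0,0,0.048],0],[[0,0,0.048],0],[[0,0,0.048],0],[[0,0,0.045],0],[[0,0,0.03],0],[[0,0,0.015],0],[[0,0,0.01],0],[[0,0,0],0],[[0,0,0],0]]'

```text
t: 2.6
tool_pos: [0.4615, 0.362, 0.1118]
tool_rot: [-0.634, 3.074, 0.002]
contact_force: [-0.0, -0.5, 1.2]
opening: 0.0855
grip_force: 0.0
```

Emit:
drive_tool --rows '[[[0,0,0],0],[[0,0,0],0],[[0,0,0],0],[[0,0,0],0],[[0,0,0],0],[[0,0,0],0],[[0,0,0],0]]' --jaw 1 --grip_force 60

```text
t: 3.3
tool_pos: [0.4609, 0.3616, 0.1109]
tool_rot: [-0.635, 3.075, 0.001]
contact_force: [-0.5, -1.2, 6.1]
opening: 0.0393
grip_force: 61.2
```

```bash
python3 -c "
from h import *
plan([.4601,.3609,.20],.4068)"
```

```text
t 3.3 pos [0.4609 0.3616 0.1109] F [-0.5 -1.2  6.1] open 0.0393 grip 61.2 q6 -1.44
tool x,y in world [-0.918 -0.396 -0.001] [-0.396  0.918  0.   ] [ 0.001  0.001 -1.   ]
shift now [ 0.0009 -0.0003 -0.0891] turn about tool z 0.0
shift after turn [ 0.0009 -0.0003 -0.0891]
```

```bash
cat > tgt.py <<'E'
from fit import p
from h import *
def tcp(s=0,n=0,y=.021,dx=0,dz=0,off=.061):
    R=Rt(p[3]); e=p[:3]+R@np.array([.0375+s,y,.0205+n])
    return e-Ro.from_euler('z',p[3]).as_matrix()@np.array([.0375,0,-.0345])+[0,0,off]
E
python3 -c "
from tgt import *
for a in((.02,.0),(0,0)): print(tcp(*a).round(4))
t=tcp(.02,0); t[2]=.40
plan(t,p[3])"
```

```text
[ 0.5914 -0.007   0.2491]
[ 0.575  -0.0078  0.2376]
t 3.3 pos [0.4609 0.3616 0.1109] F [-0.5 -1.2  6.1] open 0.0393 grip 61.2 q6 -1.44
tool x,y in world [-0.918 -0.396 -0.001] [-0.396  0.918  0.   ] [ 0.001  0.001 -1.   ]
shift now [ 0.0258 -0.3901 -0.2892] turn about tool z 0.359
shift after turn [-0.1127 -0.3743 -0.2892]
```

Emit:
drive_tool --rows '[[[0,0,-0.02],0],[[0,0,-0.04],0],[[0,0,-0.048],0],[[0,0,-0.048],0],[[0,0,-0.048],0],[[0,0,-0.048],0],[[0,0,-0.037],0],[[0,0,0],0.12],[[0,0,0],0.12],[[0,0,0],0.119]]'

```text
t: 4.3
tool_pos: [0.4601, 0.3612, 0.3975]
tool_rot: [0.068, -3.139, 0.002]
contact_force: [-0.1, -0.5, -3.1]
opening: 0.0392
grip_force: 61.0
```

```bash
python3 -c "
from tgt import *
t=tcp(.02,0); t[2]=.40
plan(t,p[3])"
```

```text
t 4.3 pos [0.4601 0.3612 0.3975] F [-0.1 -0.5 -3.1] open 0.0392 grip 61.0 q6 -1.08
tool x,y in world [-0.999 -0.043  0.002] [-0.043  0.999 -0.001] [-0.002 -0.001 -1.   ]
shift now [-0.1153 -0.3735 -0.0024] turn about tool z -0.005
shift after turn [-0.1132 -0.3741 -0.0024]
```

Emit:
drive_tool --rows '[[[-0.0128,-0.0415,0],-0.005],[[-0.0128,-0.0415,0],0],[[-0.0128,-0.0415,0],0],[[-0.0128,-0.0415,0],0],[[-0.0128,-0.0415,0],0],[[-0.0128,-0.0415,0],0],[[-0.0128,-0.0415,0],0],[[-0.0128,-0.0415,0],0],[[-0.0128,-0.0415,0],0],[[0,0,0],0]]'

```text
t: 5.3
tool_pos: [0.5957, -0.0101, 0.3964]
tool_rot: [0.074, -3.137, 0.002]
contact_force: [-0.6, -0.0, -3.4]
opening: 0.0396
grip_force: 62.2
```

Emit:
drive_tool --rows '[[[0,0,0.045],0],[[0,0,0.03],0],[[0,0,0.015],0],[[0,0,0],0],[[0,0,0],0]]'

```text
t: 5.8
tool_pos: [0.5954, -0.0052, 0.3097]
tool_rot: [-0.084, 3.14, -0.0]
contact_force: [0.5, -0.0, -1.6]
opening: 0.0394
grip_force: 62.2
```

Run:
```python
from tgt import *
from station import vision
import cv2
plan(tcp(.02,0),p[3])
ims=[]
for n,(x,y,w,h) in (('top',(280,110,130,110)),('scene',(205,190,130,110))):
    d=vision.get_image(n); pickle.dump(d,open(f'{n}1.pkl','wb')); cv2.imwrite(f'pics/{n}1.png',d['image'])
    k=3
    ims.append(cv2.resize(d['image'][y:y+h,x:x+w],None,fx=k,fy=k,interpolation=cv2.INTER_CUBIC))
cv2.imwrite('pics/c1.png',np.hstack(ims))
```

```text
t 5.8 pos [ 0.5954 -0.0052  0.3097] F [ 0.5 -0.  -1.6] open 0.0394 grip 62.2 q6 -1.76
tool x,y in world [-0.999 -0.054 -0.001] [-0.054  0.999 -0.   ] [ 0.001 -0.    -1.   ]
shift now [ 0.0041 -0.0015  0.0606] turn about tool z 0.005
shift after turn [ 0.0041 -0.0015  0.0606]
```

View pics/c1.png

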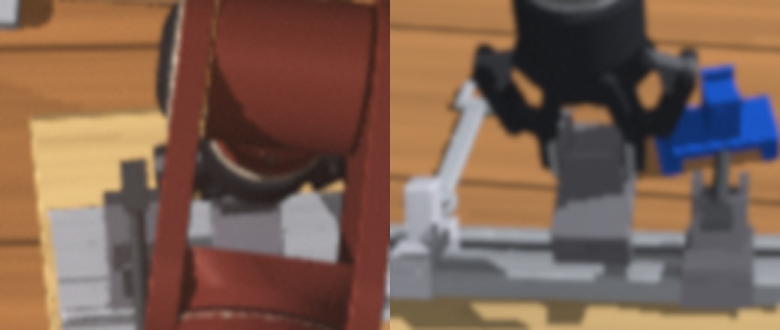

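The holder is held level, with its hook end towards the scene camera. In scene pixels the lower wall corners are at about (259,276) and (284.3,278). I'll compare these with the prediction.

Run:
```python
from tgt import *
D=load('1')
post=np.array([.5954,-.0052,.3097-.061]); R=Ro.from_euler('z',.0537).as_matrix()
for X in [(47,25,-50),(47,-25,-50),(47,25,-20),(47,-25,-20),(-14,20,30),(14,20,30),(14,-20,30)]:
    u=proj(D['s'],post+R@np.array(X)/1e3); print(X,u.round(1),'crop',((u-[205,190])*3+[390,0]).round(0))
```

```text
(47, 25, -50) [285.  278.7] crop [630. 266.]
(47, -25, -50) [259.1 278.1] crop [552. 264.]
(47, 25, -20) [284.3 269.5] crop [628. 239.]
(47, -25, -20) [257.7 268.8] crop [548. 237.]
(-14, 20, 30) [282.6 227.4] crop [623. 112.]
(14, 20, 30) [281.6 238.9] crop [620. 147.]
(14, -20, 30) [259.9 238.4] crop [555. 145.]
```

Emit:
drive_tool --rows '[[[0.003,-0.0015,0.02],0.005],[[0,0,0.02],0],[[0,0,0.01],0],[[0,0,0.007],0],[[0,0,0.005],0],[[0,0,0],0],[[0,0,0],0],[[0,0,0],0]]'

```text
t: 6.7
tool_pos: [0.5926, -0.0073, 0.2479]
tool_rot: [-0.076, 3.139, -0.0]
contact_force: [0.7, -0.7, -2.2]
opening: 0.0393
grip_force: 62.3
```

Run:
```python
from tgt import *
plan(tcp(.02,-.002),p[3])
plan(tcp(.008,-.002),p[3])
```

```text
t 6.7 pos [ 0.5926 -0.0073  0.2479] F [ 0.7 -0.7 -2.2] open 0.0393 grip 62.3 q6 -1.76
tool x,y in world [-0.999 -0.048 -0.002] [-0.048  0.999 -0.   ] [ 0.002 -0.    -1.   ]
shift now [0.0001 0.0004 0.0004] turn about tool z -0.0
shift after turn [0.0001 0.0004 0.0004]
t 6.7 pos [ 0.5926 -0.0073  0.2479] F [ 0.7 -0.7 -2.2] open 0.0393 grip 62.3 q6 -1.76
tool x,y in world [-0.999 -0.048 -0.002] [-0.048  0.999 -0.   ] [ 0.002 -0.    -1.   ]
shift now [0.0099 0.0004 0.0073] turn about tool z -0.0
shift after turn [0.0099 0.0004 0.0073]
```

Free air there, as predicted. Now I slide down the slope in small steps to s≈8 mm and watch the force.

Emit:
drive_tool --rows '[[[0.0033,0,0.0024],0],[[0.0033,0,0.0024],0],[[0.0033,0,0.0024],0],[[0,0,0],0],[[0,0,0],0]]'

```text
t: 7.2
tool_pos: [0.5821, -0.0077, 0.2395]
tool_rot: [0.076, -3.14, -0.0]
contact_force: [0.3, -0.3, -2.5]
opening: 0.0393
grip_force: 62.3
```

Emit:
drive_tool --rows '[[[0.0016,0,0.0011],0],[[0.0016,0,0.0011],0],[[0,0,0],0],[[0,0,0],0]]'

```text
t: 7.6
tool_pos: [0.5791, -0.0079, 0.2375]
tool_rot: [0.076, -3.141, -0.0]
contact_force: [-0.8, -0.2, -3.3]
opening: 0.0395
grip_force: 62.3
```

Emit:
drive_tool --rows '[[[0,0,0.0015],0],[[0,0,0],0],[[0,0,0],0]]'

```text
t: 7.9
tool_pos: [0.5791, -0.0079, 0.2359]
tool_rot: [0.076, -3.14, -0.0]
contact_force: [-0.2, 0.5, -3.2]
opening: 0.0389
grip_force: 62.3
```

Emit:
drive_tool --rows '[[[0.002,0,0.001],0],[[0,0,0],0],[[0,0,0],0]]'

```text
t: 8.2
tool_pos: [0.577, -0.008, 0.235]
tool_rot: [0.076, -3.141, -0.0]
contact_force: [0.7, 0.9, -3.4]
opening: 0.04
grip_force: 62.3
```

Emit:
drive_tool --rows '[[[0.001,0,0.001],0],[[0,0,0],0],[[0,0,0],0]]'

```text
t: 8.5
tool_pos: [0.5761, -0.008, 0.234]
tool_rot: [0.076, -3.141, -0.0]
contact_force: [-0.3, -1.1, -3.2]
opening: 0.0395
grip_force: 62.3
```

Emit:
drive_tool --rows '[[[0.001,0,0.001],0],[[0,0,0],0],[[0,0,0],0]]'

```text
t: 8.8
tool_pos: [0.5755, -0.0081, 0.2336]
tool_rot: [-0.076, 3.139, -0.0]
contact_force: [2.1, -0.4, -1.6]
opening: 0.0394
grip_force: 62.6
```

Emit:
drive_tool --rows '[[[0.001,0,0.001],0],[[0,0,0],0],[[0,0,0],0]]'

```text
t: 9.1
tool_pos: [0.5751, -0.0081, 0.2334]
tool_rot: [-0.076, 3.137, -0.0]
contact_force: [2.4, 0.9, 3.2]
opening: 0.0396
grip_force: 62.9
```

Emit:
drive_tool --rows '[[[0,0,-0.002],0],[[0,0,-0.002],0],[[0,0,0],0]]'

```text
t: 9.4
tool_pos: [0.5739, -0.0081, 0.2349]
tool_rot: [0.076, -3.14, -0.0]
contact_force: [5.0, 1.1, -3.7]
opening: 0.0394
grip_force: 62.1
```

Emit:
drive_tool --rows '[[[0,0,0],0],[[0,0,0],0]]'

```text
t: 9.6
tool_pos: [0.5739, -0.0081, 0.2349]
tool_rot: [0.076, -3.14, -0.0]
contact_force: [5.2, 0.9, -4.2]
opening: 0.0393
grip_force: 62.1
```

Emit:
drive_tool --rows '[[[0,0,-0.002],0],[[0,0,0],0],[[0,0,0],0]]'

```text
t: 9.9
tool_pos: [0.5739, -0.0081, 0.2359]
tool_rot: [0.076, -3.14, -0.0]
contact_force: [8.0, -0.3, -8.5]
opening: 0.0393
grip_force: 63.4
```

Emit:
drive_tool --rows '[[[0,0,0.004],0],[[0,0,0],0],[[0,0,0],0]]' --grip_force 20

```text
t: 10.2
tool_pos: [0.5739, -0.0081, 0.2337]
tool_rot: [0.076, -3.14, -0.0]
contact_force: [2.9, -0.4, -1.6]
opening: 0.0395
grip_force: 64.1
```

Emit:
drive_tool --rows '[[[0.0022,0,0.0023],0],[[0.0022,0,0.0024],0],[[0.0022,0,0.0024],0],[[0,0,0],0]]'

```text
t: 10.6
tool_pos: [0.5699, -0.0086, 0.2306]
tool_rot: [-0.075, 3.131, -0.001]
contact_force: [6.2, 1.2, 5.2]
opening: 0.0395
grip_force: 65.2
```

Emit:
drive_tool --rows '[[[0,0,0],0],[[0,0,0],0],[[0,0,0],0]]' --jaw 1 --grip_force 20

```text
t: 10.9
tool_pos: [0.5699, -0.0086, 0.2306]
tool_rot: [-0.075, 3.132, -0.001]
contact_force: [5.2, 0.8, 6.4]
opening: 0.0393
grip_force: 65.2
```

Emit:
drive_tool --rows '[[[0.0018,0,0.0027],0],[[0.0018,0,0.0027],0],[[0.0017,0,0.0028],0],[[0,0,0],0]]'

```text
t: 11.3
tool_pos: [0.564, -0.0089, 0.2229]
tool_rot: [-0.075, 3.134, -0.002]
contact_force: [0.7, 0.6, 9.4]
opening: 0.0396
grip_force: 65.9
```

Emit:
drive_tool --rows '[[[0.0013,0,0.003],0],[[0.0013,0,0.003],0],[[0.0012,0,0.003],0],[[0,0,0],0]]'

```text
t: 11.7
tool_pos: [0.5593, -0.0091, 0.2133]
tool_rot: [-0.075, 3.137, -0.002]
contact_force: [-1.9, 0.3, 10.8]
opening: 0.0391
grip_force: 65.2
```

Emit:
drive_tool --rows '[[[0.0008,0,0.0024],0],[[0.0005,0,0.0024],0],[[0,0,0],0]]'

```text
t: 12.0
tool_pos: [0.5586, -0.0092, 0.2112]
tool_rot: [-0.076, 3.136, -0.002]
contact_force: [-9.2, 1.1, 21.3]
opening: 0.0394
grip_force: 66.3
```

Emit:
drive_tool --rows '[[[0.0003,0,0.002],0],[[0.0003,0,0.002],0],[[0,0,0],0]]'

```text
t: 12.3
tool_pos: [0.5572, -0.0092, 0.2051]
tool_rot: [-0.076, 3.138, -0.002]
contact_force: [-4.1, -0.7, 11.1]
opening: 0.0394
grip_force: 63.9
```

Emit:
drive_tool --rows '[[[0,0,0.002],0],[[0,0,0.001],0],[[0,0,0],0]]'

```text
t: 12.6
tool_pos: [0.5567, -0.0093, 0.2022]
tool_rot: [0.076, -3.141, 0.002]
contact_force: [-7.5, 0.8, 17.0]
opening: 0.0391
grip_force: 64.8
```

Emit:
drive_tool --rows '[[[0,0,0],0],[[0,0,0],0],[[0,0,0],0]]' --jaw 0.3

```text
t: 12.9
tool_pos: [0.5557, -0.0089, 0.1971]
tool_rot: [0.076, -3.138, -0.0]
contact_force: [0.2, -0.5, -0.5]
opening: 0.0597
grip_force: 0.0
```

Emit:
drive_tool --rows '[[[0,0,-0.03],0],[[0,0,-0.045],0],[[0,0,-0.045],0],[[0,0,-0.045],0],[[0,0,0],0]]'

```text
t: 13.4
tool_pos: [0.5584, -0.0092, 0.3712]
tool_rot: [-0.076, 3.128, -0.004]
contact_force: [0.3, -0.4, 0.1]
opening: 0.06
grip_force: 0.0
```

Run:
```python
from tgt import *
from station import vision
import cv2
ims=[]
for n,(x,y,w,h) in (('top',(285,130,130,110)),('scene',(195,215,160,110))):
    d=vision.get_image(n); pickle.dump(d,open(f'{n}2.pkl','wb')); cv2.imwrite(f'pics/{n}2.png',d['image'])
    ims.append(cv2.resize(d['image'][y:y+h,x:x+w],None,fx=2.75,fy=2.75,interpolation=cv2.INTER_CUBIC))
cv2.imwrite('pics/c2.png',np.hstack(ims)); print(np.hstack(ims).shape)
```

```text
(302, 798, 3)
```

View pics/c2.png

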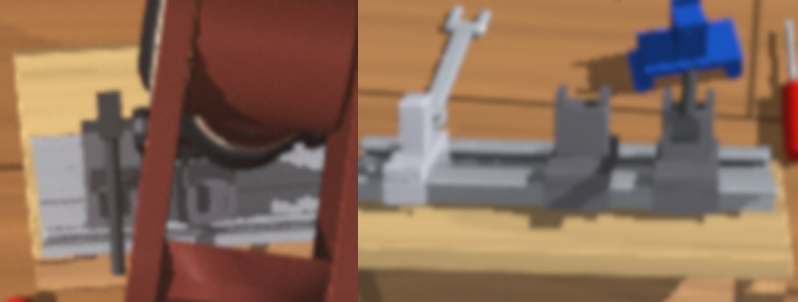

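The new holder stands parallel to the mounted one and level with it: in the crop its wall bottom is at (545–605,207) and the mate's at (655–717,207). The force also peaked at 21 N and then dropped, so it looks snapped in. I'll check by pressing on the post top with closed fingers.

Emit:
drive_tool --rows '[[[0.012,0,0.03],0],[[0,0,0.04],0],[[0,0,0.03],0],[[0,0,0.01],0],[[0,0,0],0],[[0,0,0],0]]' --jaw 1

```text
t: 14.1
tool_pos: [0.5449, -0.0096, 0.2535]
tool_rot: [-0.076, 3.14, -0.0]
contact_force: [-0.7, 0.2, 1.3]
opening: -0.0
grip_force: 0.0
```

Emit:
drive_tool --rows '[[[0,0,0.004],0],[[0,0,0.004],0],[[0,0,0.004],0],[[0,0,0],0],[[0,0,0],0]]'

```text
t: 14.6
tool_pos: [0.5445, -0.0095, 0.2409]
tool_rot: [0.076, -3.141, -0.0]
contact_force: [0.3, 0.5, 0.2]
opening: -0.0003
grip_force: 0.0
```

Emit:
drive_tool --rows '[[[0,0,0.003],0],[[0,0,0.003],0],[[0,0,0],0],[[0,0,0],0]]'

```text
t: 15.0
tool_pos: [0.5449, -0.0097, 0.2366]
tool_rot: [-0.076, 3.14, -0.001]
contact_force: [-3.2, -0.5, 7.0]
opening: -0.0002
grip_force: 4.6
```

Emit:
drive_tool --rows '[[[0,0,0.003],0],[[0,0,0],0],[[0,0,0],0]]'

```text
t: 15.3
tool_pos: [0.5451, -0.0097, 0.2364]
tool_rot: [-0.076, 3.14, -0.001]
contact_force: [-9.8, 0.2, 18.8]
opening: -0.0001
grip_force: 11.2
```

Emit:
drive_tool --rows '[[[0,0,0.003],0],[[0,0,0],0],[[0,0,0],0]]'

```text
t: 15.6
tool_pos: [0.5452, -0.0097, 0.2362]
tool_rot: [-0.076, 3.14, -0.002]
contact_force: [-16.4, 0.7, 30.0]
opening: 0.0002
grip_force: 18.2
```

Rigid at 30 N, with the reaction square to the slope, so the foot is fully home. Next the stop.

Emit:
drive_tool --rows '[[[0,0,-0.03],0],[[0,0,-0.045],0],[[0,0,-0.03],0],[[0,0,0],0]]'

```text
t: 16.0
tool_pos: [0.5465, -0.0098, 0.3404]
tool_rot: [-0.076, 3.13, -0.003]
contact_force: [0.2, 0.2, 1.3]
opening: -0.0005
grip_force: 0.0
```

Run:
```python
from tgt import *
q=p[:3]+Rt(p[3])@np.array([0,-.145,.055])+[0,0,-.0035-.008+.0726]
print(q); plan(q,p[3])
```

```text
[ 0.57012805 -0.17420479  0.20994433]
t 16.0 pos [ 0.5465 -0.0098  0.3404] F [0.2 0.2 1.3] open -0.0005 grip 0.0 q6 -1.77
tool x,y in world [-0.999 -0.048 -0.01 ] [-0.048  0.999 -0.002] [ 0.011 -0.002 -1.   ]
shift now [-0.0143 -0.1651  0.1309] turn about tool z -0.0
shift after turn [-0.0143 -0.1651  0.1309]
```

Emit:
drive_tool --rows '[[[-0.004,-0.041,0],0],[[-0.004,-0.042,0],0],[[-0.004,-0.042,0],0],[[-0.003,-0.04,0],0],[[0,0,0.03],0],[[0,0,0.04],0],[[0,0,0.03],0],[[0,0,0.015],0],[[0,0,0],0],[[0,0,0],0]]'

```text
t: 17.0
tool_pos: [0.5679, -0.1737, 0.2197]
tool_rot: [-0.076, 3.14, -0.001]
contact_force: [0.2, 0.1, 0.3]
opening: 0.0002
grip_force: 0.0
```

Run:
```python
from tgt import *
q=p[:3]+Rt(p[3])@np.array([0,-.145,.055])+[0,0,-.0035-.008+.0726]
plan(q,p[3])
```

```text
t 17.0 pos [ 0.5679 -0.1737  0.2197] F [0.2 0.1 0.3] open 0.0002 grip 0.0 q6 -2.04
tool x,y in world [-0.999 -0.048 -0.001] [-0.048  0.999 -0.   ] [ 0.001 -0.    -1.   ]
shift now [-0.0022 -0.0006  0.0098] turn about tool z -0.0
shift after turn [-0.0022 -0.0006  0.0098]
```

Emit:
drive_tool --rows '[[[-0.002,0,0.01],0],[[0,0.01,0],0],[[0,0.01,0],0],[[0,0.01,0],0],[[0,0.01,0],0],[[0,0.01,0],0]]'

```text
t: 17.6
tool_pos: [0.5672, -0.1227, 0.2094]
tool_rot: [-0.076, 3.14, -0.001]
contact_force: [2.2, -2.6, -1.1]
opening: -0.0
grip_force: 1.1
```

Emit:
drive_tool --rows '[[[0,0.01,0],0],[[0,0.01,0],0],[[0,0.01,0],0],[[0,0.005,0],0],[[0,0,0],0]]'

```text
t: 18.1
tool_pos: [0.5652, -0.0876, 0.2088]
tool_rot: [0.077, -3.14, -0.002]
contact_force: [0.0, 0.9, -0.1]
opening: -0.0003
grip_force: 0.0
```

Emit:
drive_tool --rows '[[[0,0.006,0],0],[[0,0.006,0],0],[[0,0.006,0],0],[[0,0.006,0],0],[[0,0,0],0]]'

```text
t: 18.6
tool_pos: [0.564, -0.0641, 0.2087]
tool_rot: [0.077, -3.14, -0.0]
contact_force: [-0.9, -2.1, -0.5]
opening: -0.0001
grip_force: 0.8
```

Emit:
drive_tool --rows '[[[0,0.005,0],0],[[0,0.005,0],0],[[0,0.003,0],0],[[0,0,0],0]]'

```text
t: 19.0
tool_pos: [0.5634, -0.0515, 0.2088]
tool_rot: [0.076, -3.14, -0.0]
contact_force: [-1.7, -3.1, 1.4]
opening: 0.0
grip_force: 1.5
```

Emit:
drive_tool --rows '[[[0,0.002,0],0],[[0,0.002,0],0],[[0,0.002,0],0],[[0,0.002,0],0],[[0,0,0],0]]'

```text
t: 19.5
tool_pos: [0.563, -0.0438, 0.2087]
tool_rot: [0.076, -3.14, 0.0]
contact_force: [-2.5, -4.2, 0.8]
opening: -0.0005
grip_force: 2.0
```

Emit:
drive_tool --rows '[[[0,0.002,0],0],[[0,0.002,0],0],[[0,0,0],0]]'

```text
t: 19.8
tool_pos: [0.5629, -0.0415, 0.2088]
tool_rot: [0.075, -3.14, 0.007]
contact_force: [-2.4, -11.0, 0.3]
opening: -0.0002
grip_force: 5.4
```

Emit:
drive_tool --rows '[[[0,0.002,0],0],[[0,0.002,0],0],[[0,0,0],0],[[0,0,0],0]]'

```text
t: 20.2
tool_pos: [0.5628, -0.0409, 0.2089]
tool_rot: [0.074, -3.14, 0.02]
contact_force: [-1.2, -23.8, -1.9]
opening: 0.0
grip_force: 11.7
```

Everything is closed up; it holds rigid at 24 N. I back off gently, lift away and look.

Emit:
drive_tool --rows '[[[0,-0.003,0],0],[[0,-0.005,0],0],[[0,-0.015,0],0],[[0,-0.025,0],0],[[0,-0.025,-0.02],0],[[0,-0.02,-0.045],0],[[0.045,0,-0.02],0],[[0.045,0,-0.01],0],[[0.045,-0.02,0],0],[[0,0,0],0]]'

```text
t: 21.2
tool_pos: [0.4304, -0.1562, 0.3041]
tool_rot: [-0.07, 3.14, -0.001]
contact_force: [0.3, 0.5, -1.1]
opening: 0.0001
grip_force: 0.0
```

Emit:
drive_tool --rows '[[[0,-0.045,-0.02],0],[[0,-0.045,-0.02],0],[[0,-0.045,0],0],[[0,-0.045,0],0],[[0,0,0],0]]'

```text
t: 21.7
tool_pos: [0.4422, -0.3391, 0.3432]
tool_rot: [-0.069, 3.141, 0.0]
contact_force: [-0.3, 0.7, -0.5]
opening: 0.0001
grip_force: 0.0
```

Run:
```python
from tgt import *
from station import vision,ctrl
import cv2
print(ctrl.get_obs()['tool_pos'])
ims=[]
for n,(x,y,w,h) in (('top',(285,135,160,110)),('scene',(190,210,180,110))):
    d=vision.get_image(n); cv2.imwrite(f'pics/{n}3.png',d['image'])
    k=4 if n=='top' else 3.55
    ims.append(cv2.resize(d['image'][y:y+h,x:x+w],(640,290 if 0 else 300),interpolation=cv2.INTER_CUBIC))
cv2.imwrite('pics/c3.png',np.vstack(ims))
```

```text
[ 0.44216343 -0.33912798  0.34321678]
```

View pics/c3.png

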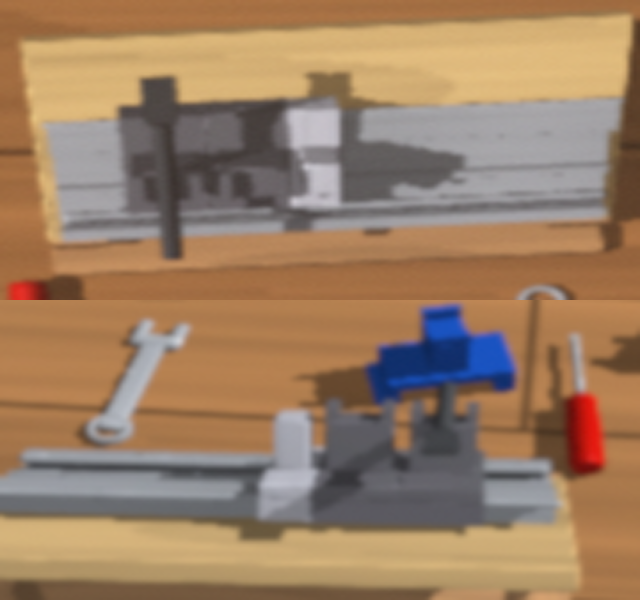

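The three stand close up with no gaps: mate, new holder and stop at crop top x 120–345. They are flush, the bystanders are untouched, and the arm is clear.

```bash
python3 -c "
from station import ctrl
print(ctrl.finish_job())"
```

```text
the job is handed in; nothing more can be done
None
```

The loose holder is snapped onto the track and closed up without gaps between the mounted holder and the end stop; the arm is clear, the bystanders were left alone, and the job was handed in at about 22 s (no verdict was returned).

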